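# Change the tines on a cultivator bar

## Task

The cultivator bar in the bench vise needs its new tines. Pull the pin from the short worn tine, draw that tine out and lay it flat in the aluminium scrap tray; slide every new flat tine on the bench, hole end first, fully home into a pocket of the bar, one to a pocket, and lock each with a pin pushed all the way down through pocket and tine. Any pin left over must stand pushed fully down in a hole of the wooden pin block, and the other things on the bench are to be left where they are.

Things in the scene. Friction and masses are not known exactly. Their poses are not given: they have to be found in the camera images.
- bar: green cultivator bar, 340 mm square tube on the vise, fixed. Origin on the bench under the middle pocket's mouth; x = way a tine slides in, y left along the bar. Dark steel pockets in front at y = +100, 0, -100 mm, mouth at x = 0, shut at x = 60 by the tube (to x = 100). Floor at z = 110, pocket top 129.5, tube top 137 mm; the vise (blue, beyond x = 150) reaches z = 145
- pocket1 (a point): floor of the left (y = +100 mm) pocket on the axis of its vertical pin hole, 30 mm in from the mouth; axes as bar. Inside: 39 mm wide, 13.5 high, 60 deep. Outside: 52 wide. 13 mm pin hole through top and bottom walls (6 mm each); top face 19.5 mm above this point. The origins of a tine pushed home and of a pin pushed fully down come here
- pocket2 (a point): floor of the middle pocket on the axis of its vertical pin hole, 30 mm in from the mouth; axes as bar. Inside: 39 mm wide, 13.5 high, 60 deep. Outside: 52 wide. 13 mm pin hole through top and bottom walls (6 mm each); top face 19.5 mm above this point. The origins of a tine pushed home and of a pin pushed fully down come here
- pocket3 (a point): floor of the right (y = -100 mm) pocket on the axis of its vertical pin hole, 30 mm in from the mouth; axes as bar. Inside: 39 mm wide, 13.5 high, 60 deep. Outside: 52 wide. 13 mm pin hole through top and bottom walls (6 mm each); top face 19.5 mm above this point. The origins of a tine pushed home and of a pin pushed fully down come here
- tine1: new tine, loose on the bench (2 or 3 are there; None if absent): flat steel bar 36 mm wide, 10 thick, 168 long, 0.45 kg. Origin: underside, at the centre of its 15 mm hole; x along it to the square hole end (x = +30 mm), z up (faces alike); straight sides back to x = -120, sharp point at -138, balanced at -50. Starts flat, x within 25 deg of world x. Sticks out 108 mm when home
- tine2: new tine, loose on the bench (2 or 3 are there; None if absent): flat steel bar 36 mm wide, 10 thick, 168 long, 0.45 kg. Origin: underside, at the centre of its 15 mm hole; x along it to the square hole end (x = +30 mm), z up (faces alike); straight sides back to x = -120, sharp point at -138, balanced at -50. Starts flat, x within 25 deg of world x. Sticks out 108 mm when home
- tine3: new tine, loose on the bench (2 or 3 are there; None if absent): flat steel bar 36 mm wide, 10 thick, 168 long, 0.45 kg. Origin: underside, at the centre of its 15 mm hole; x along it to the square hole end (x = +30 mm), z up (faces alike); straight sides back to x = -120, sharp point at -138, balanced at -50. Starts flat, x within 25 deg of world x. Sticks out 108 mm when home
- worn: worn-out tine, pinned in the middle pocket at first: the same flat bar 36 x 10 mm, but its end is worn to a round stub, so only 125 mm long; 0.34 kg. Origin on its underside at the centre of its 15 mm hole, x towards its square end (at +30 mm), round end at x = -95 mm. In the pocket it sticks out 65 mm
- pin1: loose steel hitch pin, upright at first: shaft 10 mm diameter, 45 long, rounded foot; round knob 22 mm diameter, 26 tall; 90 g. Origin on the axis 19.5 mm below the knob's underside, z up: foot at z = -25.5, knob from +19.5 to +45.5 mm. Starts through the middle pocket and the worn tine
- pin2: loose steel hitch pin, upright at first: shaft 10 mm diameter, 45 long, rounded foot; round knob 22 mm diameter, 26 tall; 90 g. Origin on the axis 19.5 mm below the knob's underside, z up: foot at z = -25.5, knob from +19.5 to +45.5 mm. Starts in a hole of the wooden block
- pin3: loose steel hitch pin, upright at first: shaft 10 mm diameter, 45 long, rounded foot; round knob 22 mm diameter, 26 tall; 90 g. Origin on the axis 19.5 mm below the knob's underside, z up: foot at z = -25.5, knob from +19.5 to +45.5 mm. Starts in a hole of the wooden block
- block: fixed wooden pin block, 60 mm (x) by 190 (y) by 50 high, three 13 mm holes 47 mm deep in its top at y = +55, 0, -55 mm; the last is empty at first. Origin at the centre of its underside
- block1 (a point): on the axis of the block's hole at y = +55 mm, 19.5 mm below its top face: the origin of a pin pushed fully down comes here
- block2 (a point): on the axis of the block's hole at y = 0 mm, 19.5 mm below its top face: the origin of a pin pushed fully down comes here
- block3 (a point): on the axis of the block's hole at y = -55 mm, 19.5 mm below its top face: the origin of a pin pushed fully down comes here
- tray: fixed open aluminium scrap tray, 200 mm (x) by 150 (y) outside, walls 4 mm thick and 35 high, floor 4 mm thick. Origin at the centre of its underside
- dish: bystander: square glass dish of screws, 90 mm square, 38 high; origin at the centre of its underside
- router: bystander: trim router standing upright, 86 mm across, 206 high; origin at the centre of its base
- chuck_key: bystander: chrome T-shaped chuck key, 90 mm long, 13 high; origin at the middle of its T bar
- clamp: bystander: blue plastic bar clamp lying flat, 160 mm (y) by 110, 30 high; origin under its bar
- oil_bottle: bystander: white oil bottle, 52 mm across, 160 high; origin at the centre of its underside
- tape: bystander: tape measure, 70 x 34 mm, 66 high; origin at the centre of its underside

How it is judged:
By the outcome, as a careful person would: the job done as asked, in the order asked, and still so for the second after the job is handed in, with the robot touching nothing.
Of tine1, tine2, tine3 only 2 to 3 are there at a start; the rules pass over those that are not, and their reading is None.
At some moment in a run one of tine1, tine2, tine3 may be knocked a few centimetres aside while the robot is not near it.
It also fails if it takes over 210 s, if anything falls off the work surface, if the arm or the gripper's body presses on something with over 40 N, if the wrist force passes 120 N, or if a joint passes its speed limit or range.

## Robot

A 6-joint arm with a two-finger parallel gripper is mounted at the origin on the work surface. World frame = base frame: x ahead of the robot, y to its left, z up, the work surface at z = 0. Lengths are in m, angles in rad, forces in N, time in s.
With the tool pointing down it reaches from about 0.325 to 0.775 m from the base axis. Payload 5.5 kg.
Tool frame: the origin (TCP) lies between the finger pads; the fingertips stand 8 mm ahead of it and the grasp point (between the pads) lies 11 mm behind it (tcp_to_tips is the distance from the TCP to the fingertips, in m); z points along the fingers, y is the line along which they close (so a half turn about z gives the same grasp; the last joint's range is limited). The gripper opens to 88 mm and grips with 3 to 60 N. Pads are 20 mm wide; open, the fingers measure 115 mm over their backs; the gripper's body (75 mm by 178 mm) begins 61 mm behind the grasp point.
Start: joints at [-1.279, 0.091, 1.231, -0, 1.82, -0.057], TCP at [0.205, -0.564, 0.231] pointing down, gripper open.
Joint ranges: [-2.87, 2.87], [-0.86, 2.18], [0.17, 2.46], [-1.51, 4.65], [0.06, 2.69], [-2.65, 2.65]. Speed limits (rad/s): [2.57, 2.57, 3.01, 3.14, 3.14, 3.14].

## Interface

Orientations are given as a unit quaternion [w, x, y, z].
In Python, from bench import * gives the robot as it stands. Calls block until the motion is done:
- move_to(position, orientation): joint-space move of the TCP to a pose.
- move_l(position, speed=0.15, orientation=None): straight line of the TCP; orientation=None keeps the orientation; speed is the mean speed in m/s.
- movej(angles): joint-space move.
- gripper_open() and close(): open the fingers fully, or close them until they stop; the grip force is fixed at half the most.
- hold(seconds).
- inverse_kinematics(position, orientation): joint angles nearest the present ones, or None.
- state(): the state.
- get_image(name): name is "scene" or "top" or "wrist"; returns a dict with "frame" (400x640x3 uint8, blue, green, red), "depth" (400x640 float32, m along the optical axis (not along the pixel's ray), 0 where there is no reading), "camera_matrix" (3x3 intrinsics, pixels), "view" (4x4, takes a point from world to camera coordinates). Camera axes: x right, y up, looking along -z (the intrinsics and any distortion apply to the point x, -y, -z); pixel columns grow to the right and rows downward; lengths in m; the calibration is good to about 2 mm. A picture is of the moment at which its call begins.
A pose or a line that the arm cannot do raises IKError and nothing moves.
- job_done(): hands the job in; it is judged then, once.
The state is a dict: "time": time; "joint_pos": joint angles; "dq": joint speeds; "joint_torque": joint torques, N m; "ee_pos": TCP position; "ee_rot": TCP orientation; "ft_force": force on the tool from outside, world axes, zero at the start; "moment": the same for the moment, N m; "finger_gap": finger opening in m; "finger_force": force on a finger pad.
Only numpy, scipy, OpenCV 4.12 (cv2) and the standard library are available. Lean on these libraries where they do the work, as an engineer would, in place of code of your own. Each camera call takes 0.05 s, during which the arm holds its last target. There are 200 camera calls.

## Working session

There is one attempt and no reset: what is moved stays moved. The work goes in short steps, each a Python script; the robot and the scene stay as the last script left them, time stands still between calls to the robot, and variables do not carry over. Pictures are saved under pics/ and viewed, at most 14 in all, crops included, and the job is handed in when it is done.

```bash
ls; mkdir -p pics; python3 - <<'E'
from bench import *
import cv2, numpy as np
for n in ["scene","top"]:
    d=get_image(n); cv2.imwrite(f"pics/{n}0.png",d["frame"]); np.savez(f"{n}0.npz",**d)
    print(n,d["camera_matrix"].tolist(),np.round(d["view"],4).tolist(),(d["depth"]>0).mean(), [k for k in d])
s=state(); print(s)
E
```

```text
pics
scene [[432.70482307998, 0.0, 316.7058490939], [0.0, 432.70482307998, 194.69289085844193], [0.0, 0.0, 1.0]] [[0.5217, 0.8531, 0.0069, -0.2783], [-0.6456, 0.3894, 0.6569, 0.2384], [0.5577, -0.3472, 0.7539, -1.5975], [0.0, 0.0, 0.0, 1.0]] 0.99619140625 ['frame', 'depth', 'camera_matrix', 'view']
top [[386.16866885785447, 0.0, 319.6427028184584], [0.0, 386.16866885785447, 201.31501912159007], [0.0, 0.0, 1.0]] [[0.017, -0.9997, -0.0165, 0.0251], [0.9865, 0.0141, 0.1631, -0.4655], [-0.1628, -0.019, 0.9865, -1.0943], [0.0, 0.0, 0.0, 1.0]] 0.99609375 ['frame', 'depth', 'camera_matrix', 'view']
{'time': 0.1, 'joint_pos': array([-1.27866111e+00,  9.17858169e-02,  1.23176465e+00,  1.28650699e-05,
        1.81977772e+00, -5.67179824e-02]), 'dq': array([ 0.00039228,  0.00098693, -0.00291311,  0.00090926,  0.00111906,
        0.00096506]), 'joint_torque': array([ 3.27873837e-03, -4.47857416e+01, -4.07569742e+01,  7.00053200e-02,
        2.84309563e-02, -1.09580260e-04]), 'ee_pos': array([ 0.20501359, -0.56362665,  0.22961904]), 'ee_rot': array([-8.62492092e-04,  9.84825566e-01,  1.73544956e-01, -9.57152385e-05]), 'ft_force': array([0.36154436, 0.25630688, 0.49237989]), 'moment': array([-0.06601361,  0.03106933,  0.05817202]), 'finger_force': 0.0, 'finger_gap': 0.0879471173409531}
```

View pics/top0.png

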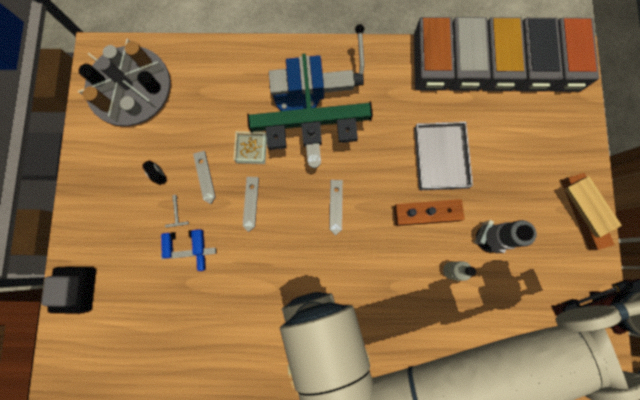

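View pics/scene0.png

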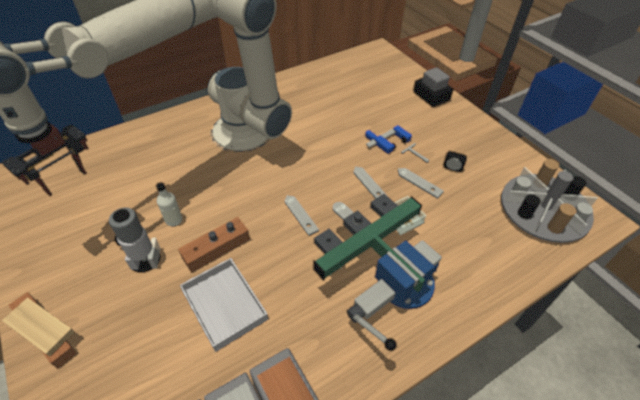

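Top view: three new tines at (205,177), (250,203), (336,207). The bar's green tube runs from (250,120) to (370,110), with pockets at (275,136), (311,131), (346,130) and the worn tine at (313,155). The tray is at (443,155). The pin block is at (430,212), with pins at (411,212) and (433,212) and an empty hole near (451,210). The scene view agrees with this.

```bash
cat > h.py <<'E'
from bench import *
import cv2, numpy as np
def ray(d,uv):
    "camera centre and world directions (unit depth) for pixels uv (N,2)"
    K,V=d["camera_matrix"],d["view"]; uv=np.atleast_2d(np.asarray(uv,float))
    c=np.c_[(uv[:,0]-K[0,2])/K[0,0],-(uv[:,1]-K[1,2])/K[1,1],-np.ones(len(uv))]
    return -V[:3,:3].T@V[:3,3], c@V[:3,:3]
def onplane(d,uv,z):
    o,r=ray(d,uv); return o+r*((z-o[2])/r[:,2])[:,None]
def cloud(d):
    h,w=d["depth"].shape; u,v=np.meshgrid(np.arange(w),np.arange(h))
    o,r=ray(d,np.c_[u.ravel(),v.ravel()])
    return (o+r*d["depth"].ravel()[:,None]).reshape(h,w,3)
def proj(d,p):
    K,V=d["camera_matrix"],d["view"]; c=np.atleast_2d(p)@V[:3,:3].T+V[:3,3]
    return np.c_[K[0,2]-K[0,0]*c[:,0]/c[:,2], K[1,2]+K[1,1]*c[:,1]/c[:,2]]
def blobs(m,amin=30):
    return [c for c in cv2.findContours(m.astype(np.uint8),cv2.RETR_EXTERNAL,cv2.CHAIN_APPROX_NONE)[0] if cv2.contourArea(c)>amin]
def rectw(d,c,z):
    "min-area rectangle of a contour cast on plane z: centre, size, angle of long side in (-90,90]"
    p=onplane(d,c[:,0,:],z)[:,:2].astype(np.float32)
    (x,y),(w,h),a=cv2.minAreaRect(p*1000)
    if w<h: w,h,a=h,w,a+90
    return np.array([x,y])/1000,(w,h),(a+90)%180-90,p
E
python3 - <<'E'
import numpy as np,cv2
from h import *
np.set_printoptions(precision=4,suppress=True)
d=dict(np.load("top0.npz")); P=cloud(d); Z=P[...,2]; hsv=cv2.cvtColor(d["frame"],cv2.COLOR_BGR2HSV)
H,S,V=[hsv[...,i].astype(int) for i in range(3)]
roi=np.zeros(Z.shape,bool); roi[90:260,140:490]=True
for uv in [(205,177),(250,203),(336,207),(230,230),(311,131),(275,136),(346,130),(313,150),(411,212),(451,210),(445,205),(443,155),(300,119)]:
    print(uv,P[uv[1],uv[0]],hsv[uv[1],uv[0]])
print("tines")
for c in blobs(roi&(S<70)&(V>110)&(Z<.03),100):
    print(c[:,0].mean(0),rectw(d,c,.010)[:3])
print("green")
for c in blobs(roi&(abs(H-65)<25)&(S>100)&(V<150)&(Z>.1),100): print(c[:,0].mean(0),rectw(d,c,.137)[:3])
print("dark pockets")
for c in blobs(roi&(S<90)&(V<100)&(Z>.115)&(Z<.16),60): print(c[:,0].mean(0),rectw(d,c,.1295)[:3])
print("block")
for c in blobs(roi&(Z>.03)&(Z<.09)&(S>100),100): print(c[:,0].mean(0),rectw(d,c,.05)[:3])
E
```

```text
(205, 177) [0.5397 0.3841 0.0113] [ 27  34 156]
(250, 203) [0.4618 0.2432 0.0085] [ 26  28 156]
(336, 207) [ 0.453  -0.0163  0.011 ] [ 23  30 170]
(230, 230) [ 0.3801  0.3014 -0.    ] [ 17 157 183]
(311, 131) [0.6395 0.057  0.1523] [100  12  63]
(275, 136) [0.6395 0.1609 0.1076] [ 8 50 41]
(346, 130) [ 0.6975 -0.0452  0.0027] [17 89 60]
(313, 150) [0.5966 0.0519 0.1179] [ 28  29 165]
(411, 212) [ 0.4323 -0.2259  0.0747] [90 13 58]
(451, 210) [ 0.4432 -0.346   0.0501] [ 11 199  87]
(445, 205) [ 0.4578 -0.3299  0.048 ] [ 13 188 155]
(443, 155) [ 0.6212 -0.344   0.0005] [ 16  21 183]
(300, 119) [0.6795 0.089  0.1368] [ 73 141  85]
tines
[335.661 205.161] (array([ 0.4556, -0.0148]), (160.83389282226562, 33.03508758544922), 0.45932695269584656)
[250.2308 202.3846] (array([0.461 , 0.2426]), (162.2417755126953, 35.10114669799805), -2.2022323608398438)
[204.0536 176.125 ] (array([0.54  , 0.3867]), (162.1024932861328, 35.079593658447266), 15.870416641235352)
[249.5621 145.451 ] (array([0.6383, 0.2536]), (79.48235321044922, 77.11349487304688), 88.38233947753906)
[441.1854 155.5902] (array([ 0.6197, -0.3372]), (195.99913024902344, 133.5281982421875), 3.6246392726898193)
green
[309.2532 114.0673] (array([0.7146, 0.0655]), (339.3792419433594, 102.54611206054688), -83.78306102752686)
dark pockets
[275.6026 135.7564] (array([0.6315, 0.1566]), (65.38298797607422, 56.27328109741211), 4.636375427246094)
[311.1039 132.3766] (array([0.6434, 0.0589]), (64.75666809082031, 56.23185348510742), 5.242859840393066)
[346.6883 128.8831] (array([ 0.6548, -0.0421]), (63.468692779541016, 56.0367431640625), 6.9720258712768555)
block
[429.4302 211.8663] (array([ 0.437 , -0.2833]), (193.56085205078125, 61.891143798828125), -84.71677112579346)
[289.9302  98.6977] (array([0.7755, 0.1308]), (97.60938262939453, 35.4177131652832), -89.46245855093002)
```

```bash
cat >> h.py <<'E'
def quat(deg):
    a=np.radians(deg)/2; return [0,np.cos(a),np.sin(a),0]
def snap(n,cam="wrist"):
    d=get_image(cam); cv2.imwrite(f"pics/{n}.png",d["frame"]); np.savez(f"{n}.npz",**d); return d
E
python3 - <<'E'
from h import *
np.set_printoptions(precision=4,suppress=True)
move_to([0.40,-0.28,0.30],quat(5.5)); hold(.2); d=snap("wblock"); print(state()["joint_pos"],state()["time"])
print(np.linalg.inv(d["view"])[:3].tolist(), d["camera_matrix"].tolist())
move_to([0.55,0.06,0.33],quat(6.3)); hold(.2); d=snap("wbar"); print(state()["joint_pos"],state()["time"],state()["ee_pos"])
print(np.linalg.inv(d["view"])[:3].tolist())
a=cv2.imread("pics/wblock.png");b=cv2.imread("pics/wbar.png")
cv2.imwrite("pics/w2.png",np.vstack([a,b])[::1][:, :][:800])
cv2.imwrite("pics/w2.png",cv2.resize(np.hstack([a,b]),(800,250)))
E
```

```text
[-0.6818 -0.1812  1.3718 -0.      1.9516  0.7942] 1.675
[[0.09398288417721218, 0.957079239730949, 0.27416518079026625, 0.4742369174378289], [-0.9955731373763942, 0.09002803973681325, 0.027001485064128163, -0.2734470957369469], [0.0011600070061456582, -0.27548916664212664, 0.9613034762480425, 0.4541118493757165]] [[328.78169747021605, 0.0, 319.3962316338045], [0.0, 328.78169747021605, 202.6602244109217], [0.0, 0.0, 1.0]]
[ 0.0455  0.0086  1.1379 -0.0001  1.995   1.5079] 3.3167 [0.55   0.059  0.3301]
[[0.10746045140167608, 0.9559965850709808, 0.2729886091344634, 0.6243462257775276], [-0.9942076702756443, 0.10282377331339115, 0.03127906658885204, 0.06730281419664794], [0.0018329619803704041, -0.2747686317144247, 0.9615086267299733, 0.4846995313215583]]
```

View pics/wbar.png

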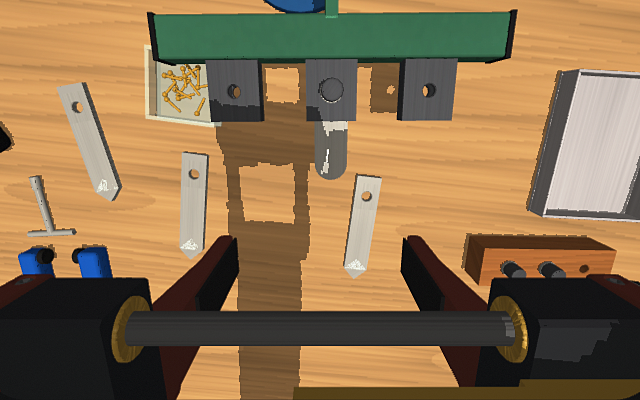

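View pics/wblock.png

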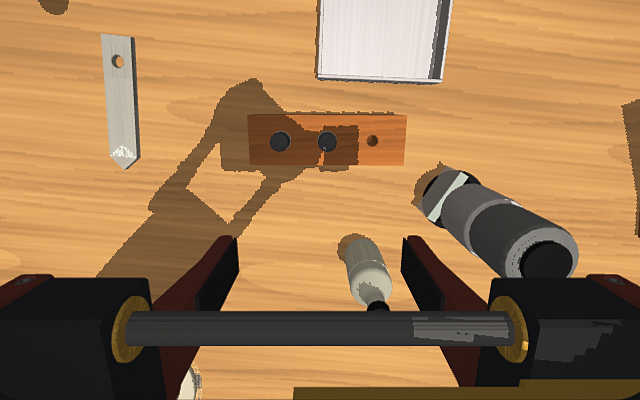

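Wrist view over the bar: pin holes at (233,91) and (429,90), pin1's knob at (331,90), and tine holes at (77,106), (193,173), (366,196). Over the block: pins at (280,142) and (327,142), empty hole at (372,141). I'll add a view from the half-turned wrist so that a camera mounting error cancels.

```bash
cat >> h.py <<'E'
def dark(d,uv,r=14,rel=.6):
    "centroid of the dark round spot nearest uv"
    g=cv2.cvtColor(d["frame"],cv2.COLOR_BGR2GRAY).astype(float); u,v=map(int,np.round(uv))
    w=g[v-r:v+r+1,u-r:u+r+1]; t=(np.percentile(w,5)+np.median(w))/2
    n,l,s,c=cv2.connectedComponentsWithStats((w<t).astype(np.uint8))
    k=1+np.argmin(np.hypot(*(c[1:]-r).T)+(s[1:,4]<8)*99); return c[k]+[u-r,v-r],s[k,4]
E
python3 - <<'E'
from h import *
np.set_printoptions(precision=4,suppress=True)
try:
    move_to([0.70,0.07,0.33],quat(186.3)); 
except Exception as e:
    print(e); move_to([0.68,0.06,0.30],quat(186.3))
hold(.2); e=snap("wbar2"); print(state()["ee_pos"],state()["time"])
d=dict(np.load("wbar.npz"))
pts={}
for n,uv,z in [("p1",(233,91),.1295),("p3",(429,90),.1295),("tA",(77,106),.01),("tB",(193,173),.01),("tC",(366,196),.01)]:
    c,a=dark(d,uv); w=onplane(d,c,z)[0]; print(n,c,a,w)
    q=proj(e,w)[0]; 
    if 15<q[0]<625 and 15<q[1]<385:
        c2,a2=dark(e,q); print("   view2",c2,a2,onplane(e,c2,z)[0])
E
```

```text
[0.6999 0.07   0.3301] 6.2167
p1 [231.1765  90.4235] 85 [0.6326 0.1583 0.1295]
   view2 [410.3099 126.0282] 71 [0.6318 0.1585 0.1295]
p3 [430.4128  89.5138] 109 [ 0.6554 -0.0443  0.1295]
   view2 [216.4737 126.8842] 95 [ 0.655  -0.0445  0.1295]
tA [ 74.7593 107.0741] 54 [0.5902 0.4034 0.01  ]
   view2 [567.0862 110.431 ] 58 [0.5897 0.4034 0.01  ]
tB [191.7368 175.1579] 38 [0.5112 0.2424 0.01  ]
   view2 [466.6154  34.2692] 52 [0.5108 0.2426 0.01  ]
tC [367.4857 198.0286] 35 [ 0.5044 -0.0189  0.01  ]
```

View pics/wbar2.png

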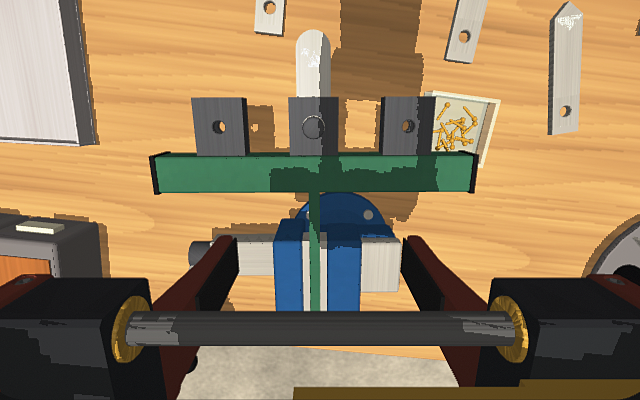

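The half-turned view agrees to within 1 mm. Hole spacing reads 204 mm against the true 200, because the dark hole walls bias the centroids. I'll use the depth layers instead to get clean top faces.

```bash
python3 - <<'E'
from h import *
np.set_printoptions(precision=4,suppress=True)
for n in ["wbar","wbar2"]:
    d=dict(np.load(n+".npz")); P=cloud(d); X,Y,Z=P[...,0],P[...,1],P[...,2]
    near=(abs(X-.66)<.12)&(abs(Y-.06)<.2)
    print(n,"medians: tube",np.median(Z[near&(Z>.132)&(Z<.142)]),"pocket",np.median(Z[near&(Z>.124)&(Z<.132)]),"knob",np.median(Z[near&(abs(X-.644)<.006)&(abs(Y-.057)<.006)]))
    hsv=cv2.cvtColor(d["frame"],cv2.COLOR_BGR2HSV)
    for c in blobs(near&(abs(Z-.1295)<.0035)&(hsv[...,1]<90),150):
        r=rectw(d,c,.1295); print(" pocket",r[:3])
    m=near&(Z>.150)&(abs(X-.644)<.03)&(abs(Y-.057)<.03)
    for c in blobs(m,30): 
        p=onplane(d,c[:,0],.1555)[:,:2].astype(np.float32); print(" knob",cv2.minEnclosingCircle(p),len(p))
    for c in blobs((abs(Z-.010)<.003)&(hsv[...,1]<80)&(Y>-.1)&(X<.7)&(X>.35)&(Y<.45),150): print(" tine",rectw(d,c,.010)[:3])
    m=near&(abs(Z-.137)<.003)&(hsv[...,1]>100)
    for c in blobs(m,300): print(" tube",rectw(d,c,.137)[:3])
d=dict(np.load("wblock.npz")); P=cloud(d); X,Y,Z=P[...,0],P[...,1],P[...,2]
near=(abs(X-.437)<.06)&(abs(Y+.283)<.12)
for c in blobs(near&(Z>.070),30): print(" knob",cv2.minEnclosingCircle(onplane(d,c[:,0],.076)[:,:2].astype(np.float32)))
for c in blobs(near&(abs(Z-.050)<.004),150): print(" block",rectw(d,c,.05)[:3])
c,a=dark(d,(372,141)); print("hole",c,a,onplane(d,c,.05))
for c in blobs((abs(Z-.035)<.003)&(X>.5)&(Y<-.2),30): print("trayrim",rectw(d,c,.035)[:3])
d=dict(np.load("top0.npz")); P=cloud(d); X,Y,Z=P[...,0],P[...,1],P[...,2]
for c in blobs((Z>.02)&(Z<.045)&(X>.5)&(X<.75)&(Y<-.22)&(Y>-.45),300): print("tray top",rectw(d,c,.035)[:3])
E
```

```text
wbar medians: tube 0.13751995477399856 pocket 0.1300507401533539 knob 0.15608092592528572
 pocket (array([0.6437, 0.0569]), (59.134376525878906, 52.22524642944336), 6.1833672523498535)
 pocket (array([0.6324, 0.1559]), (60.18354034423828, 52.84244155883789), 6.490257740020752)
 pocket (array([ 0.6549, -0.0422]), (60.078975677490234, 53.315345764160156), 6.183344841003418)
 knob ((0.6434148550033569, 0.05694644898176193), 0.010876424610614777) 64
 tine (array([ 0.454, -0.016]), (167.72340393066406, 36.55621337890625), -0.43608856201171875)
 tine (array([0.4606, 0.2411]), (166.7286834716797, 37.28889083862305), -1.9026412963867188)
 tine (array([0.5401, 0.385 ]), (165.88534545898438, 38.76509094238281), 16.00160789489746)
 tube (array([0.6974, 0.0636]), (347.1044921875, 51.0413818359375), -83.50895118713379)
wbar2 medians: tube 0.13756396499082266 pocket 0.13002607236995828 knob 0.15611603650408323
 pocket (array([0.6437, 0.0569]), (59.633209228515625, 51.856380462646484), 6.277453899383545)
 pocket (array([ 0.6545, -0.0421]), (59.68309020996094, 53.14438247680664), 6.309607982635498)

[... 473 characters left out ...]
72656, 36.61573791503906), -0.0340728759765625)
 tube (array([0.7261, 0.0684]), (345.3018798828125, 108.9288558959961), -83.36594724655151)
 knob ((0.07298516482114792, -0.3125719130039215), 0.46125006675720215)
 knob ((0.4388599097728729, -0.2859429121017456), 0.010969936847686768)
 knob ((0.4338655471801758, -0.23175087571144104), 0.010890375822782516)
 block (array([ 0.4382, -0.2861]), (190.2613525390625, 59.85807800292969), -84.80241584777832)
hole [372.0707 140.3131] 99 [[ 0.4433 -0.341   0.05  ]]
trayrim (array([ 0.5575, -0.3403]), (149.8195343017578, 87.74816131591797), -86.8396143913269)
tray top (array([ 0.6114, -0.3335]), (203.39808654785156, 154.78594970703125), 3.173663854598999)
```

Everything now matches the given sizes: pocket spacing 99.6 mm, block 190×60, knob radius 10.9. Next I'll pull pin1 and stand it in block3.

```bash
cat >> h.py <<'E'
YB=6.35; b=np.radians(YB); BX=np.array([np.cos(b),np.sin(b)]); BY=np.array([-np.sin(b),np.cos(b)])
P2=np.array([.6437,.0570]); POCK={1:P2+.1*BY,2:P2,3:P2-.1*BY}
k=np.radians(5.2); KY=np.array([-np.sin(k),np.cos(k)]); BC=np.array([.4384,-.2861]); BLK={1:BC+.055*KY,2:BC,3:BC-.055*KY}
def go(xy,z,yaw): move_to([*xy,z],quat(yaw))
def line(xy,z,v=.15,yaw=None): move_l([*xy,z],speed=v,orientation=None if yaw is None else quat(yaw))
def guarded(xy,z,step=.004,fmax=12,v=.05):
    "straight line in steps, stopped when the tool force changes by fmax; returns distance left and force change"
    f0=np.array(state()["ft_force"]); p=np.array(state()["ee_pos"]); t=np.array([*xy,z])
    n=max(1,int(np.ceil(np.linalg.norm(t-p)/step)))
    for i in range(1,n+1):
        move_l(list(p+(t-p)*i/n),speed=v); f=np.array(state()["ft_force"])-f0
        if np.linalg.norm(f)>fmax: break
    return np.linalg.norm(t-np.array(state()["ee_pos"])),f
def info(m=""):
    s=state(); print(m,"t%.1f"%s["time"],"p",np.round(s["ee_pos"],4),"gap %.4f"%s["finger_gap"],"F",np.round(s["ft_force"],1),"ff %.1f"%s["finger_force"])
E
python3 - <<'E'
from h import *
pin=[.6433,.0570]
go(pin,.22,YB); line(pin,.142); close(); info("gripped")
r=guarded(pin,.200,step=.03,fmax=25,v=.1); print(r); info("up")
h=BLK[3]; go(h,.15,95.2); info("over"); print(guarded(h,.0625,step=.008)); info("down")
gripper_open(); line(h,.15); info("rel"); snap("s1")
go([.50,-.30],.33,5); d=snap("s2"); 
E
```

```text
gripped t10.6 p [0.6433 0.057  0.142 ] gap 0.0216 F [ 0.1 -0.2  1.3] ff 30.0
(np.float64(0.00042099074373668275), array([ 0.63624648,  0.60705982, -1.71197464]))
up t11.4 p [0.6435 0.057  0.2004] gap 0.0215 F [ 0.7  0.4 -0.5] ff 30.0
over t13.4 p [ 0.4437 -0.3405  0.1499] gap 0.0214 F [-0.3  0.3 -1.5] ff 30.0
(np.float64(0.00042924420747936237), array([0.2848977 , 0.29920829, 1.06129004]))
down t16.8 p [ 0.4432 -0.3408  0.0621] gap 0.0215 F [-0.   0.6 -0.4] ff 30.0
rel t18.6 p [ 0.4431 -0.3406  0.149 ] gap 0.0879 F [-0.3  1.  -1.1] ff 0.0
```

View pics/s2.png

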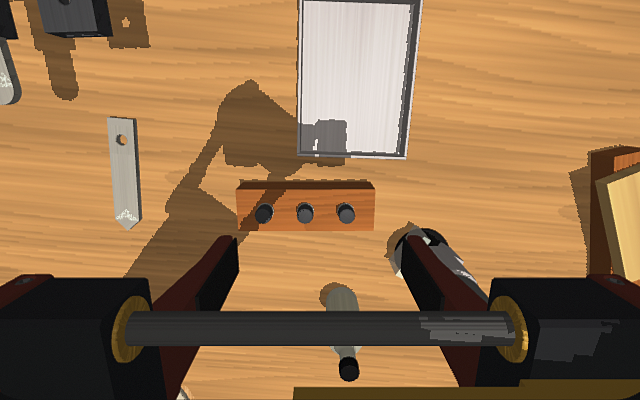

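pin1 stands in block3: all three knobs at (263,213), (305,212), (346,213). The tray's corners are in view around (300,0)–(408,158). Next is the worn tine.

```bash
python3 - <<'E'
from h import *
d=dict(np.load("s2.npz")); P=cloud(d)
T=np.array([.613,-.336]); ty=3.2
for c in blobs((abs(P[...,2]-.035)<.004)&(P[...,0]>.49)&(abs(P[...,1]+.336)<.1),30): print("rim",rectw(d,c,.035)[:3])
for c in blobs((P[...,2]<.045)&(P[...,2]>.002)&(P[...,0]>.49)&(abs(P[...,1]+.336)<.12),300): print("tray",rectw(d,c,.02)[:3])
g=P2-.058*BX; zt=.116
go(g,.19,YB); line(g,zt); close(); info("grip")
print(guarded(g-.085*BX,zt,step=.02,fmax=30,v=.08)); info("out")
line(g-.085*BX,.20); info("lifted"); snap("s3","top")
t=np.radians(ty); q=T-.0255*np.array([np.cos(t),np.sin(t)])
go(q,.12,ty); print(guarded(q,.014,step=.02,fmax=12,v=.1)); info("tray"); gripper_open(); line(q,.12); 
go([.50,-.20],.33,5); snap("s4"); info()
E
```

```text
rim (array([ 0.61033539, -0.33754465]), (192.6653594970703, 149.7902374267578), 3.091611385345459)
tray (array([ 0.60911859, -0.33846396]), (200.80543518066406, 160.7818145751953), 4.216456890106201)
grip t23.2 p [0.586  0.0506 0.116 ] gap 0.0355 F [ 0.8  0.5 -0.3] ff 30.0
(np.float64(0.00031336357051333204), array([-0.74256576, -1.35364171, -2.64262698]))
out t25.0 p [0.5018 0.0412 0.1162] gap 0.0355 F [ 0.  -0.9 -2.9] ff 30.0
lifted t25.7 p [0.5014 0.0412 0.199 ] gap 0.0360 F [ 0.4  0.3 -3.9] ff 30.0
(np.float64(0.0006072649230132037), array([-1.14971869, -0.07948452, -1.35704719]))
tray t29.2 p [ 0.5872 -0.3372  0.0135] gap 0.0356 F [-0.6  0.8 -4.1] ff 30.0
 t32.0 p [ 0.5001 -0.2005  0.3271] gap 0.0879 F [ 0.5  0.3 -0.3] ff 0.0
```

View pics/s4.png

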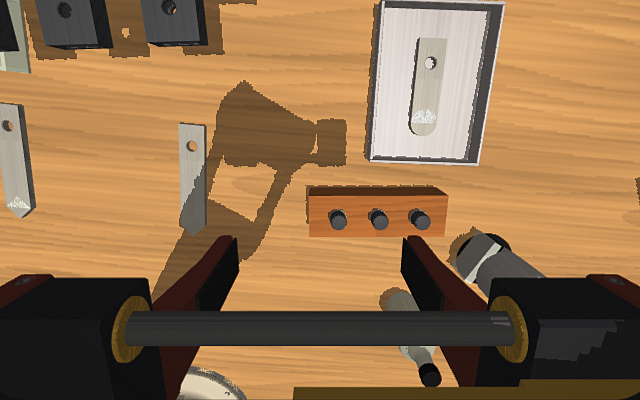

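The worn tine lies flat in the tray, with its hole at (430,63). Now I'll fit the tines, measuring each one freshly before its grasp. The right one goes first, into pocket3.

```bash
cat >> h.py <<'E'
def tine_at(xy,n):
    "look from above at the tine expected at xy; returns its middle and yaw"
    go([xy[0]-.04,xy[1]],.30,0); hold(.15); d=snap(n); P=cloud(d); s=cv2.cvtColor(d["frame"],cv2.COLOR_BGR2HSV)[...,1]
    m=(abs(P[...,2]-.0105)<.0035)&(s<80)&(np.hypot(P[...,0]-xy[0],P[...,1]-xy[1])<.15)
    R=[r for r in (rectw(d,c,.010) for c in blobs(m,300)) if 155<r[1][0]<180 and 32<r[1][1]<44]
    R.sort(key=lambda r:np.hypot(*(r[0]-xy))); r=R[0]; print("tine",np.round(r[0],4),np.round(r[1],1),round(r[2],2),len(R)); return r[0],r[2]
def insert(xy,kp,n):
    c,y=tine_at(xy,n)
    if np.hypot(*(c-xy))>.08: print("far off, stop"); return
    go(c,.10,y); line(c,.012); close(); info("grip")
    if abs(state()["finger_gap"]-.036)>.004: gripper_open(); line(c,.15); return
    line(c,.08); P=POCK[kp]; s=P-(.080+.054)*BX
    go(s,.16,YB); line(s,.1237); hold(.2); info("ready")
    print(guarded(P-(.054+.010)*BX,.1237,step=.01,fmax=12,v=.06)); info("in")
E
python3 - <<'E'
from h import *
insert(np.array([.454,-.016]),3,"t3")
E
```

```text
tine [ 0.454  -0.0163] [166.8  35.8] -0.53 1
grip t35.5 p [ 0.4539 -0.0162  0.012 ] gap 0.0353 F [-0.2  0.7  0.8] ff 30.0
ready t37.2 p [ 0.522  -0.0572  0.1249] gap 0.0356 F [ 0.8  1.3 -5.6] ff 30.0
(np.float64(0.0002460508272640156), array([-0.49674151, -0.95181696,  1.27214871]))
in t39.4 p [ 0.5913 -0.0494  0.1236] gap 0.0354 F [ 0.3  0.3 -4.3] ff 30.0
```

```bash
cat >> h.py <<'E'
def home(kp,n):
    P=POCK[kp]; print("left",guarded(P-(.054-.004)*BX,.1237,step=.002,fmax=14,v=.03)); info("home")
    q=np.array(state()["ee_pos"]); line(q[:2]-.0*BX,.121,v=.03); info("lower"); gripper_open(); line(q[:2],.20); info("free")
E
python3 - <<'E'
from h import *
home(3,"h3"); go([.55,.06],.33,YB); hold(.1); snap("s5"); info()
E
```

```text
left (np.float64(0.0030684713343260912), array([-11.73221227,  -2.17593341,   3.21876112]))
home t41.2 p [ 0.6021 -0.0483  0.1228] gap 0.0353 F [-11.4  -1.9  -1.1] ff 30.0
lower t41.5 p [ 0.602  -0.0484  0.1217] gap 0.0357 F [-4.1  0.9  0.7] ff 30.0
free t43.1 p [ 0.602  -0.0483  0.1992] gap 0.0878 F [ 0.4  0.6 -1.2] ff 0.0
 t44.0 p [0.5502 0.0589 0.327 ] gap 0.0874 F [ 0.6 -0.7  0. ] ff 0.0
```

View pics/s5.png

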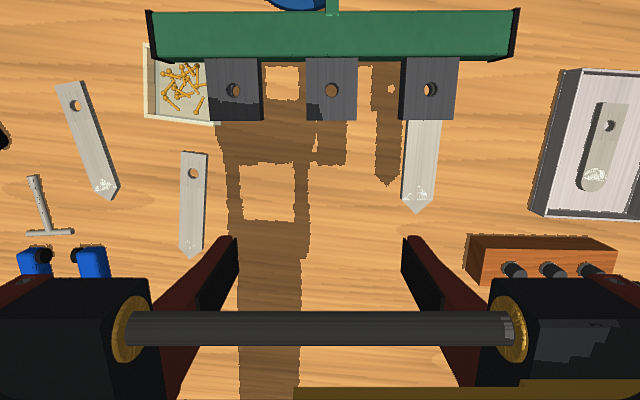

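The tine is in pocket3, with end contact within 1 mm of the expected depth. Its point is at (416,212) and the hole shows bright steel. The other two tines lie where they were. Next, B into pocket2.

```bash
python3 - <<'E'
from h import *
insert(np.array([.4606,.2411]),2,"t2")
p=np.array(state()["ee_pos"])[:2]
if np.hypot(*(p-(POCK[2]-.064*BX)))<.002:
    home(2,"h2")
    insert(np.array([.540,.385]),1,"t1")
    p=np.array(state()["ee_pos"])[:2]
    if np.hypot(*(p-(POCK[1]-.064*BX)))<.002: home(1,"h1"); go([.55,.06],.33,YB); hold(.1); snap("s6"); info()
E
```

```text
tine [0.4597 0.2419] [167.   35.8] -1.8 1
grip t47.5 p [0.4596 0.2419 0.0119] gap 0.0353 F [-0.7  0.2  0.4] ff 30.0
ready t49.5 p [0.5111 0.0425 0.125 ] gap 0.0357 F [ 0.   0.1 -3.9] ff 30.0
(np.float64(0.00024025198484195622), array([ 0.16040687,  0.06682819, -0.00380678]))
in t51.8 p [0.5803 0.0499 0.1235] gap 0.0356 F [ 0.2  0.2 -3.9] ff 30.0
left (np.float64(0.003679919827423209), array([-14.92523993,  -2.3084013 ,   4.57819646]))
home t53.5 p [0.5905 0.0509 0.1226] gap 0.0356 F [-14.8  -2.1   0.7] ff 30.0
lower t53.8 p [0.5904 0.0509 0.1217] gap 0.0355 F [-3.4 -0.7  1.6] ff 30.0
free t55.4 p [0.5903 0.0509 0.1991] gap 0.0879 F [ 0.6 -0.7 -0.8] ff 0.0
tine [0.5259 0.42  ] [166.8  36.3] 14.21 1
grip t59.4 p [0.5258 0.4201 0.0119] gap 0.0354 F [-0.6 -0.1  0.2] ff 30.0
ready t61.7 p [0.5001 0.1419 0.125 ] gap 0.0357 F [-1.4  0.8 -5.1] ff 30.0
(np.float64(0.0002642207242589612), array([ 1.67125462, -0.47418008,  0.03501616]))
in t63.9 p [0.5692 0.1493 0.1235] gap 0.0358 F [ 0.2  0.3 -5.1] ff 30.0
left (np.float64(0.004098865489288964), array([-16.76017753,  -3.49313646,   4.06687678]))
home t65.7 p [0.5791 0.1503 0.1225] gap 0.0356 F [-16.5  -3.2  -1. ] ff 30.0
lower t66.0 p [0.5789 0.1503 0.1215] gap 0.0358 F [-4.6 -1.2 -1.9] ff 30.0
free t67.6 p [0.5789 0.1502 0.1991] gap 0.0877 F [-0.1 -0.1 -0.4] ff 0.0
 t68.4 p [0.5499 0.0609 0.3267] gap 0.0879 F [ 0.1  0.1 -0.2] ff 0.0
```

Tine A had been knocked about 38 mm; the fresh look caught it and it went home too. Now the pins.

```bash
cat >> h.py <<'E'
def knobs(n):
    go([.40,-.285],.30,5.2); hold(.15); d=snap(n); P=cloud(d)
    m=(P[...,2]>.070)&(P[...,2]<.085)&(np.hypot(P[...,0]-.438,P[...,1]+.286)<.09)
    return [cv2.minEnclosingCircle(onplane(d,c[:,0],.076)[:,:2].astype(np.float32)) for c in blobs(m,30)]
def setpin(k,kp):
    k=np.array(k); go(k,.12,95.2); line(k,.0625); close(); info("grip")
    if abs(state()["finger_gap"]-.022)>.003: return print("bad grip")
    line(k,.14); P=POCK[kp]; go(P,.205,YB); hold(.15); info("over")
    r=guarded(P,.1425,step=.006,fmax=10,v=.05); print(r); info("down"); return r[0]<.002
def release():
    p=np.array(state()["ee_pos"])[:2]; gripper_open(); line(p,.21); info("free")
E
python3 - <<'E'
from h import *
K=knobs("k1"); print(K)
K.sort(key=lambda c:c[0][1])   # right-most first
if setpin(K[0][0],3): release(); go([.55,.06],.33,YB); hold(.1); snap("s7"); info()
E
```

```text
[((0.44330424070358276, -0.34025028347969055), 0.01096147857606411), ((0.43868738412857056, -0.2858790457248688), 0.010919474996626377), ((0.43382900953292847, -0.23184321820735931), 0.010843445546925068)]
grip t73.0 p [ 0.4433 -0.3402  0.0624] gap 0.0212 F [ 0.  -0.1 -0.4] ff 30.0
over t75.7 p [ 0.6546 -0.043   0.2049] gap 0.0215 F [-0.3 -0.5 -0.4] ff 30.0
(np.float64(0.0003138497175360707), array([-0.18146193,  1.21980304,  0.0829317 ]))
down t78.6 p [ 0.6547 -0.0424  0.1422] gap 0.0214 F [-0.5  0.7 -0.3] ff 30.0
free t80.3 p [ 0.6546 -0.0424  0.2094] gap 0.0878 F [ 0.3  0.6 -0.6] ff 0.0
 t81.3 p [0.5505 0.0591 0.3271] gap 0.0879 F [ 0.3 -0.4  0.2] ff 0.0
```

View pics/s6.png

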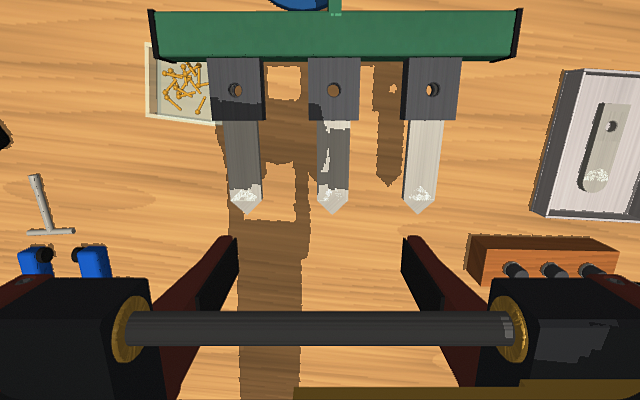

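All three tines are home, with level points at (246,210), (332,210), (417,211) and clear pin holes. The first pin went down without resistance. Now the other two.

```bash
python3 - <<'E'
from h import *
ok=setpin([.4387,-.2859],2)
if ok:
    release()
    if setpin([.4338,-.2318],1): release(); go([.55,.06],.33,YB); hold(.2); d=snap("s8"); info()
P=cloud(d); X,Y,Z=[P[...,i] for i in range(3)]
for k,p in POCK.items():
    m=(np.hypot(X-p[0],Y-p[1])<.02)&(Z>.148)
    for c in blobs(m,20): print(k,p,cv2.minEnclosingCircle(onplane(d,c[:,0],.1555)[:,:2].astype(np.float32)),np.median(Z[m]))
s=cv2.cvtColor(d["frame"],cv2.COLOR_BGR2HSV)[...,1]
for k,p in POCK.items():
    q=p-.085*BX; m=(abs((X-q[0])*BX[0]+(Y-q[1])*BX[1])<.052)&(abs((X-q[0])*BY[0]+(Y-q[1])*BY[1])<.03)&(Z>.1)&(Z<.126)
    w=P[m][:,:2]-p; print(k,"point at",(w@BX).min(),"side",np.median(w@BY),"z",np.median(Z[m]))
E
```

```text
grip t84.8 p [ 0.4387 -0.2859  0.0624] gap 0.0215 F [-0.2  0.1 -0.3] ff 30.0
over t87.5 p [0.6436 0.0563 0.205 ] gap 0.0214 F [ 0.4 -0.1 -0.3] ff 30.0
(np.float64(0.0002614832726844709), array([-0.91279662, -0.42321527, -1.00297795]))
down t90.5 p [0.6436 0.057  0.1423] gap 0.0214 F [-0.5 -0.5 -1.3] ff 30.0
free t92.2 p [0.6435 0.057  0.2093] gap 0.0881 F [ 1.  -0.4 -0.7] ff 0.0
grip t95.6 p [ 0.4338 -0.2318  0.0625] gap 0.0212 F [-0.7 -0.2  0.7] ff 30.0
over t98.4 p [0.6327 0.1557 0.205 ] gap 0.0215 F [-0.4  0.  -0.6] ff 30.0
(np.float64(0.000256206414173948), array([-0.15398371, -0.12329111, -0.56291553]))
down t101.3 p [0.6326 0.1564 0.1422] gap 0.0214 F [-0.6 -0.1 -1.2] ff 30.0
free t103.0 p [0.6326 0.1564 0.2094] gap 0.0873 F [-0.6 -0.  -0.6] ff 0.0
 t104.0 p [0.5503 0.0607 0.3277] gap 0.0877 F [ 0.3 -0.1  0.2] ff 0.0
1 [0.63263983 0.15638648] ((0.6333693861961365, 0.1548767238855362), 0.011256581172347069) 0.15558839127040472
2 [0.6437 0.057 ] ((0.6433848738670349, 0.056807782500982285), 0.01089601218700409) 0.15583993640104565
3 [ 0.65476017 -0.04238648] ((0.6538413166999817, -0.040998611599206924), 0.011621031910181046) 0.15584646488511206
1 point at -0.13665863378576332 side -0.0013980131280397308 z 0.11718916773678822
2 point at -0.13687087392686387 side -0.0007056999000055429 z 0.11754569987643484
3 point at -0.13632190829236807 side 0.0004827914111275116 z 0.117524117290525
```

View pics/s8.png

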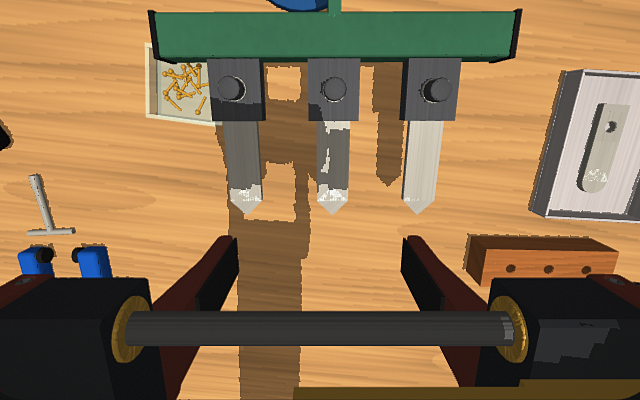

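All three knobs, at (231,89), (334,89) and (436,89), sit on the pocket tops: knob-top z reads about 0.1557 against 0.1555. Tine points are at −137 mm against −138. The block is empty, as it should be, and the worn tine lies in the tray.

```bash
python3 -c "
from bench import *
print(job_done())"
```

```text
the job is handed in; nothing more can be done
None
```

I handed the job in at about 104 s: the worn tine lies flat in the tray, all three new tines are home in the bar and each is locked by a fully seated pin, with no pins left over.

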